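# Vent the soup carrier before it is opened

## Task

The soup in the green-banded carrier is served next, so let its steam off before the lid is unclipped: roll a fingertip around the knurled rim of its black vent screw to loosen it anticlockwise (seen from above) by two full turns, to within a quarter turn, then take the hand clear. Only touch the rim lightly from the side - do not pinch or grip the screw - and leave the blue-banded carrier's vent shut and the ladle, the pepper shaker and the cups where they are.

Things in the scene. Friction and masses are not known exactly. Their poses are not given: they have to be found in the camera images.
- green_carrier: insulated stainless-steel soup carrier, upright cylinder 230 mm across (handles and clips reach out to 145 mm from its axis), flat lid top 232 mm above its underside; green lid seal and a green ring (194 mm across) on the lid. Full and heavy: it does not move. Origin: centre of its underside, on the counter. Its lid is flat within 75 mm of the axis, but for the vent screw at the centre and the screw's boss (38 mm across, up to 236 mm high)
- blue_carrier: the same carrier with a blue seal and a blue ring on the lid; bystander
- green_vent (a joint): turning angle of the green carrier's vent screw, in rad: 0 = screwed shut, grows as it is turned anticlockwise seen from above (loosened), 6.28 per full turn. It starts shut or at most 0.2 rad (12 degrees) open. A full turn only cracks the seal, two open it; the thread ends at 3.3 turns. Stiff: it takes about 2 N along the rim to turn and stays where it is left. It climbs 2 mm per turn
- green_vent_rim (a point): centre of the green carrier's black vent screw, on its upright axis, half-way up the knurled rim. The rim is a plain upright cylinder 50 mm across and 20 mm high, of grippy ribbed plastic; shut, it spans 246 to 266 mm above the counter, this point at 256 mm, with the lid 14 mm below the rim's lower edge; the slightly raised top cap ends 3.5 mm above the rim
- green_vent_mark (a point): white index mark on top of the green vent screw, 19 mm from its axis; it turns with the screw and, when shut, points along the red line on the lid beside the screw (the carrier's own +x)
- blue_vent (a joint): turning angle of the blue carrier's vent screw in rad, 0 = shut; must stay shut
- blue_vent_rim (a point): centre of the blue carrier's vent screw, half-way up its rim; same size as the green one
- ladle: steel ladle lying on the counter, bowl 84 mm across and 36 mm high, handle 300 mm long lying along its +x. Origin: underside of the bowl. Loose bystander
- pepper: aluminium pepper shaker, 46 mm across, 90 mm tall, standing. Origin: centre of its foot. Loose bystander
- cups: stack of upturned white paper soup cups, 96 mm across, 150 mm tall. Origin: centre of its underside. Loose bystander

How it is judged:
By the outcome, as a careful person would: the job done as asked, in the order asked, and still so for the second after the job is handed in, with the robot touching nothing.
It also fails if it takes over 58 s, if anything falls off the work surface, if the arm or the gripper's body presses on something with over 40 N, if the wrist force passes 120 N, or if a joint passes its speed limit or range.

## Robot

A 6-joint arm with a two-finger parallel gripper is mounted at the origin on the work surface. World frame = base frame: x ahead of the robot, y to its left, z up, the work surface at z = 0. Lengths are in m, angles in rad, forces in N, time in s.
With the tool pointing down it reaches from about 0.275 to 1 m from the base axis. Payload 8.4 kg.
Tool frame: the origin (TCP) lies between the finger pads; the fingertips stand 25 mm ahead of it and the grasp point (between the pads) lies 6 mm ahead of it; z points along the fingers, x is the direction in which the jaws open and shut, and the axes are right-handed (so a half turn about z gives the same grasp; the last joint's range is limited). The gripper opens to 85 mm and grips with 20 to 120 N. Pads are 22 mm wide; open, the fingers measure 114 mm over their backs; the gripper's body (76 mm by 85 mm) begins 54 mm behind the grasp point. The pads swing forward as they close: fully open they stand 13 mm farther back than shut.
Start: joints at [1.161, 0.353, 1.633, -0, 1.155, -0.002], TCP at [0.248, 0.574, 0.256] pointing down, gripper open.
Joint ranges: [-2.63, 2.63], [-0.92, 2.1], [0.06, 2.66], [-1.3, 4.44], [0, 2.69], [-3.02, 3.02]. Speed limits (rad/s): [2.22, 2.22, 2.79, 3.14, 3.14, 3.14].

## Interface

Orientations are given as [roll, pitch, yaw] about the fixed x, y, z axes, in that order (R = Rz(yaw) Ry(pitch) Rx(roll)).
In Python, from rig import read_state, imaging, manip gives the robot as it stands.
- The arm moves only by the tool apply_moves, never from a script. Its argument "commands" is a list that holds one entry, the list of rows, each a list of 6 numbers: the shift along the tool's x, y, z normalised to -1 to 1, where 1 is 30 mm, then the turn, a rotation vector about the tool's x, y, z normalised to -1 to 1, where 1 is 60 degrees. A call has 1 to 8 rows; each row shifts and turns the commanded pose from where the row before left it, along the tool's axes as they then stand; what a row does not reach is not made up. A row lasts 1/10 s, in which the tool goes at most 50 mm and 8.59 degrees, less where a joint would pass 70% of its speed; a pose out of reach is approached as far as the arm can. A call with a number of a shift or a turn outside -1 to 1 is refused whole. A call with a gripper value outside its range is refused whole. "claw" is the closure, from 0 (fully open) to 1 (shut), set as the call begins (left out, the last holds). The fingers move at their own pace and stop on an object; the grip force is fixed at half the most. Time passes only in rows, so rows that do not move let the fingers close. It gives the time, the measured TCP pose, the force and the opening at its end, in the units of the state.
- read_state(): the state, without advancing time (a new reading comes with each control period).
- imaging.grab_frame(name): name is "side" or "top" or "wrist"; returns the picture (384x512x3 uint8, red, green, blue); there is no depth.
- imaging.calibration(name): a dict with "mtx" (3x3 intrinsics, pixels), "view" (4x4, takes a point from world to camera coordinates). Camera axes: x right, y up, looking along -z (the intrinsics and any distortion apply to the point x, -y, -z); pixel columns grow to the right and rows downward; lengths in m; the calibration is good to about 2 mm. The wrist camera is an equidistant fisheye: a pixel r from the principal point sees the ray r / f radians off the axis. A picture is of the moment at which its call begins: read the wrist's pose just before it. calibration takes no time and is no camera call; for the wrist camera it gives the pose at the moment of the call.
- manip.hand_in(): hands the job in, once; it reports no verdict.
The state is a dict: "time_s": time; "joint_pos": joint angles; "qd": joint speeds; "effort": joint torques, N m; "position": TCP position; "tool_rot": TCP orientation; "ft_force": force on the tool from outside, world axes, zero at the start; "ft_torque": the same for the moment, N m; "gripper_width": finger opening in m.
Only numpy, scipy, OpenCV 4.12 (cv2) and the standard library are available. Lean on these libraries where they do the work, as an engineer would, in place of code of your own. Each camera call takes 0.05 s, during which the arm holds its last target.

## Working session

There is one attempt and no reset: what is moved stays moved. The work goes in short steps, Python scripts to look and compute and a tool call to move; the robot and the scene stay as the last step left them, time stands still between calls to the robot, and variables do not carry over. Pictures are saved under pics/ and viewed, and the job is handed in when it is done.

Besides the shell and the picture viewer there is one more tool, called in YAML: its name, and indented under it one key for each argument. apply_moves: Moves the arm, as the interface text tells. Its arguments: {"type":"object","properties":{"commands":{"type":"array"},"claw":{"type":"number"}},"required":["commands"]}

```bash
ls; mkdir -p pics
python3 - <<'E'
from rig import read_state, imaging, manip
import cv2
print(read_state())
for n in ("side","top","wrist"):
    c=imaging.calibration(n); print(n,c)
    im=imaging.grab_frame(n); cv2.imwrite(f"pics/{n}0.png",im[:,:,::-1])
E
```

```text
pics
{'time_s': 0.0, 'joint_pos': array([ 1.16056822e+00,  3.53653006e-01,  1.63408412e+00, -7.21983424e-06,
        1.15521179e+00, -2.39289537e-03]), 'qd': array([-0.00098935,  0.00033711,  0.00214592, -0.00140586, -0.00101628,
        0.00089351]), 'effort': array([-6.28478074e-05, -6.05240965e+01, -3.42067087e+01,  1.47045812e-04,
        9.36606608e-03, -1.86209815e-05]), 'position': array([0.24772101, 0.57335719, 0.25558003]), 'tool_rot': array([3.14158930e+00, 1.35627795e-03, 1.16296403e+00]), 'ft_force': array([-0.54762013,  0.16670668,  0.54892594]), 'ft_torque': array([-0.01495162,  0.02666577,  0.00932027]), 'gripper_width': 0.08515224810896165}
side {'mtx': array([[458.23085125,   0.        , 253.02418625],
       [  0.        , 458.23085125, 192.41820056],
       [  0.        ,   0.        ,   1.        ]]), 'view': array([[ 0.44970191,  0.89295283, -0.02008582, -0.19924858],
       [-0.57440229,  0.30635064,  0.75908583,  0.17682696],
       [ 0.68398114, -0.32982501,  0.65068062, -1.93936732],
       [ 0.        ,  0.        ,  0.        ,  1.        ]])}
top {'mtx': array([[442.61720077,   0.        , 255.10837165],
       [  0.        , 442.61720077, 193.20671556],
       [  0.        ,   0.        ,   1.        ]]), 'view': array([[-0.02982386, -0.99952997, -0.0070971 ,  0.00642558],
       [ 0.99652091, -0.0302854 ,  0.07764584, -0.52110548],
       [-0.07782428, -0.00475671,  0.99695574, -1.64394712],
       [ 0.        ,  0.        ,  0.        ,  1.        ]])}
wrist {'mtx': array([[297.31863964,   0.        , 249.93142846],
       [  0.        , 297.31863964, 191.30684395],
       [  0.        ,   0.        ,   1.        ]]), 'view': array([[ 0.39688127,  0.9178688 , -0.0014575 , -0.6235772 ],
       [-0.88389078,  0.38176034, -0.27017796,  0.03533603],
       [-0.2474315 ,  0.10851684,  0.9628093 , -0.38046036],
       [ 0.        ,  0.        ,  0.        ,  1.        ]])}
```

View pics/side0.png

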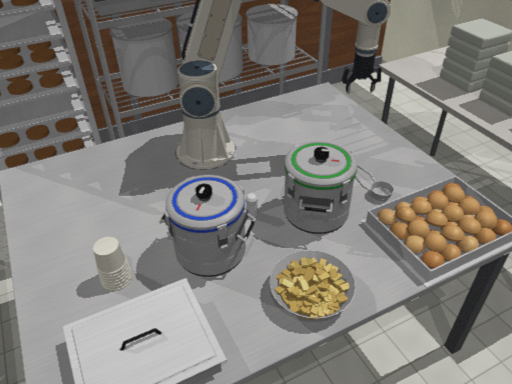

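View pics/top0.png

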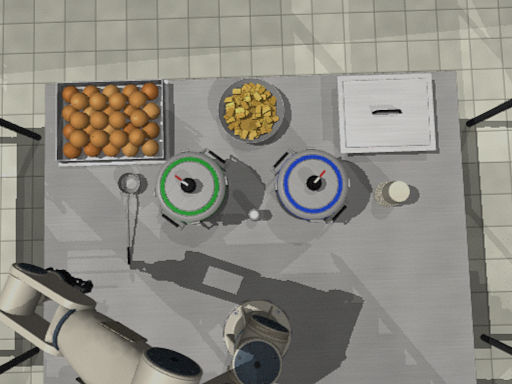

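View pics/wrist0.png

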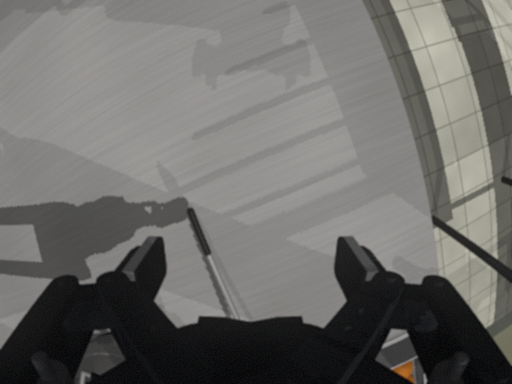

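The green-banded carrier is at about (190,187) in the top view, with its black screw at about (188,185). In the side view the screw is at (321,154). The blue carrier is at (314,184) in the top view. I'll zoom in and measure.

```bash
cat > h.py <<'E'
import numpy as np, cv2
from rig import read_state, imaging, manip
def proj(n,p,c=None):
    c=c or imaging.calibration(n); v=c["view"]; q=v[:3,:3]@np.asarray(p)+v[:3,3]
    q=np.array([q[0],-q[1],-q[2]])
    if n=="wrist":
        rr=np.hypot(q[0],q[1]); th=np.arctan2(rr,q[2]); k=th/max(rr,1e-9)
        return c["mtx"][:2,:2]@(q[:2]*k)+c["mtx"][:2,2]
    u=c["mtx"]@q; return u[:2]/u[2]
def at_z(n,uv,z,c=None):
    c=c or imaging.calibration(n); v=c["view"];m=c["mtx"]
    d=np.array([(uv[0]-m[0,2])/m[0,0],(uv[1]-m[1,2])/m[1,1]])
    if n=="wrist":
        r=np.hypot(*d); q=np.array([*(d*np.sin(r)/r),np.cos(r)])
    else: q=np.array([*d,1])
    q=q*[1,-1,-1]; R=v[:3,:3]; o=-R.T@v[:3,3]; w=R.T@q
    return o+w*(z-o[2])/w[2]
E
python3 - <<'E'
from h import *
a=cv2.imread("pics/top0.png")[145:230,145:235]; b=cv2.imread("pics/side0.png")[135:195,275:365]
cv2.imwrite("pics/z_top.png",cv2.resize(a,None,fx=6,fy=6,interpolation=2))
cv2.imwrite("pics/z_side.png",cv2.resize(b,None,fx=8,fy=8,interpolation=2))
# green ring ellipse fit
for n in("top","side"):
    im=cv2.imread(f"pics/{n}0.png").astype(int); B,G,R=im[...,0],im[...,1],im[...,2]
    m=((G>R+35)&(G>B+25)).astype(np.uint8)
    k,l,s,c=cv2.connectedComponentsWithStats(m)
    i=1+np.argmax(s[1:,4]); print(n,s[i],c[i])
    ys,xs=np.nonzero(l==i)
    P=np.array([at_z(n,(x,y),0.2325) for x,y in zip(xs,ys)])[:,:2]
    A=np.c_[2*P,np.ones(len(P))]; s_=np.linalg.lstsq(A,(P**2).sum(1),rcond=None)[0]
    print("ring centre",s_[:2],"r",np.sqrt(s_[2]+s_[0]**2+s_[1]**2))
    mb=((B>R+35)&(B>G+25)).astype(np.uint8);k,l,s,c=cv2.connectedComponentsWithStats(mb)
    i=1+np.argmax(s[1:,4]); print(n,'blue',s[i],at_z(n,c[i],.232))
print(at_z("top",(188,185),.267),at_z("side",(321,154),.267))
for nm,uv,z in(("pepper",(254,215),.09),("ladle",(131,184),.03),("cups",(399,191),.15)):print(nm,at_z("top",uv,z))
E
```

```text
top [160 157  59  59 708] [189.32344633 186.14124294]
ring centre [0.53575716 0.20561696] r 0.09012075822534311
top blue [283 155  60  59 779] [ 0.5298657  -0.20045772  0.232     ]
side [291 143  60  36 443] [320.68623025 160.99774266]
ring centre [0.53685788 0.20343521] r 0.0899549437141466
side blue [172 177  66  44 648] [ 0.53925873 -0.20460694  0.232     ]
[0.53474866 0.20402726 0.267     ] [0.55149076 0.19261249 0.267     ]
pepper [ 0.4373388  -0.00328067  0.09      ]
ladle [0.56907661 0.45505056 0.03      ]
cups [ 0.50346918 -0.50766556  0.15      ]
```

View pics/z_top.png

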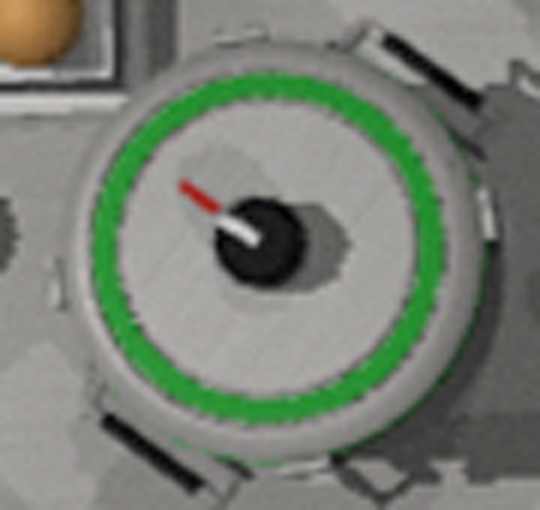

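View pics/z_side.png

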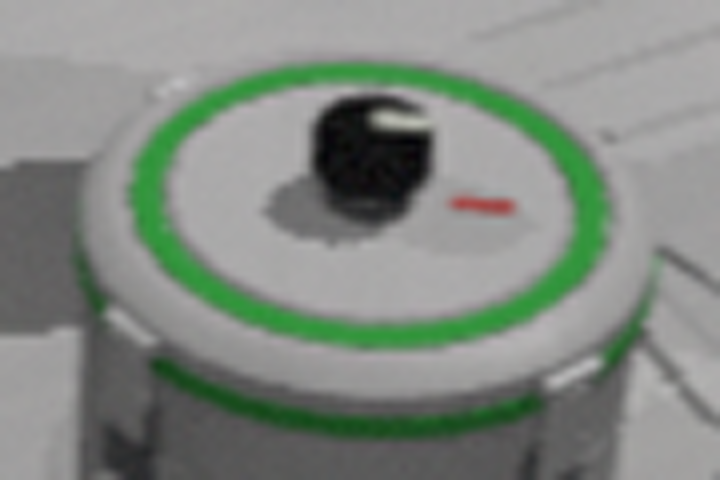

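```bash
cat >> h.py <<'E'
import json
from scipy.spatial.transform import Rotation as Ro
def rows_to(p0,yaw0,p1,yaw1,n):
    """n equal steps; tool down; returns rows in tool axes"""
    out=[]; p=np.array(p0,float); y=yaw0
    for i in range(1,n+1):
        t=np.array(p0)+(np.array(p1)-p0)*i/n
        R=np.array([[np.cos(y),np.sin(y),0],[np.sin(y),-np.cos(y),0],[0,0,-1]])
        s=np.round(R.T@(t-p)/.03,3); d=round(-((yaw0+(yaw1-yaw0)*i/n)-y)/(np.pi/3),3)
        p=p+R@s*.03; y-=d*np.pi/3
        out.append([*s.tolist(),0,0,d])
    return out
def show(rows):
    for i in range(0,len(rows),8): print(json.dumps([[round(float(v),3) for v in r] for r in rows[i:i+8]]))
E
python3 - <<'E'
from h import *
p0=[.2477,.5734,.2556]; 
a=rows_to(p0,1.163,[.2477,.5734,.34],1.163,3)
b=rows_to([.2477,.5734,.34],1.163,[.477,.2146,.34],-1.74,21)
show(a+b)
E
```

```text
[[0.0, 0.0, -0.938, 0.0, 0.0, -0.0], [0.0, 0.0, -0.938, 0.0, 0.0, -0.0], [0.0, 0.0, -0.937, 0.0, 0.0, -0.0], [-0.378, 0.56, 0.0, 0.0, 0.0, 0.132], [-0.298, 0.607, 0.0, 0.0, 0.0, 0.132], [-0.211, 0.642, 0.0, 0.0, 0.0, 0.132], [-0.121, 0.665, 0.0, 0.0, 0.0, 0.132], [-0.028, 0.675, 0.0, 0.0, 0.0, 0.132]]
[[0.065, 0.673, 0.0, 0.0, 0.0, 0.132], [0.158, 0.657, 0.0, 0.0, 0.0, 0.132], [0.246, 0.63, 0.0, 0.0, 0.0, 0.132], [0.331, 0.589, 0.0, 0.0, 0.0, 0.132], [0.409, 0.538, 0.0, 0.0, 0.0, 0.132], [0.479, 0.477, 0.0, 0.0, 0.0, 0.132], [0.54, 0.406, 0.0, 0.0, 0.0, 0.132], [0.591, 0.328, 0.0, 0.0, 0.0, 0.132]]
[[0.631, 0.243, 0.0, 0.0, 0.0, 0.132], [0.658, 0.154, 0.0, 0.0, 0.0, 0.132], [0.673, 0.062, 0.0, 0.0, 0.0, 0.132], [0.675, -0.031, 0.0, 0.0, 0.0, 0.132], [0.665, -0.125, 0.0, 0.0, 0.0, 0.132], [0.641, -0.214, 0.0, 0.0, 0.0, 0.132], [0.605, -0.301, 0.0, 0.0, 0.0, 0.132], [0.558, -0.381, 0.0, 0.0, 0.0, 0.132]]
```

apply_moves:
  commands:
    - [[0,0,-0.938,0,0,0],[0,0,-0.938,0,0,0],[0,0,-0.937,0,0,0],[-0.378,0.56,0,0,0,0.132],[-0.298,0.607,0,0,0,0.132],[-0.211,0.642,0,0,0,0.132],[-0.121,0.665,0,0,0,0.132],[-0.028,0.675,0,0,0,0.132]]
  claw: 1

```text
time_s: 0.95
position: [0.3027, 0.4875, 0.3404]
tool_rot: [3.141, 0.0, 0.466]
ft_force: [-0.2, -0.2, 0.0]
gripper_width: 0.0
```

apply_moves:
  commands:
    - [[0.065,0.673,0,0,0,0.132],[0.158,0.657,0,0,0,0.132],[0.246,0.63,0,0,0,0.132],[0.331,0.589,0,0,0,0.132],[0.409,0.538,0,0,0,0.132],[0.479,0.477,0,0,0,0.132],[0.54,0.406,0,0,0,0.132],[0.591,0.328,0,0,0,0.132]]

```text
time_s: 1.75
position: [0.3901, 0.3508, 0.3405]
tool_rot: [3.141, 0.0, -0.64]
ft_force: [-0.3, -0.6, 0.2]
gripper_width: 0.0004
```

apply_moves:
  commands:
    - [[0.631,0.243,0,0,0,0.132],[0.658,0.154,0,0,0,0.132],[0.673,0.062,0,0,0,0.132],[0.675,-0.031,0,0,0,0.132],[0.665,-0.125,0,0,0,0.132],[0.641,-0.214,0,0,0,0.132],[0.605,-0.301,0,0,0,0.132],[0.558,-0.381,0,0,0,0.132]]

```text
time_s: 2.55
position: [0.4774, 0.2142, 0.3405]
tool_rot: [3.141, -0.0, -1.746]
ft_force: [1.0, -0.0, 0.1]
gripper_width: -0.0
```

Run:
```python
from h import *
s=read_state(); print(s["time_s"],s["joint_pos"],s["position"],s["tool_rot"],s["ft_force"],s["gripper_width"])
c=imaging.calibration("wrist")
np.save("cw1.npy",np.vstack([c["view"]]))
im=imaging.grab_frame("wrist"); cv2.imwrite("pics/wrist1.png",im[:,:,::-1])
print(proj("wrist",[.536,.2045,.2695],c))
im=imaging.grab_frame("side"); cv2.imwrite("pics/side1.png",cv2.resize(im[90:230,230:420,::-1],None,fx=4,fy=4,interpolation=2))
```

```text
2.55 [4.18812342e-01 1.19107362e-01 1.74714578e+00 2.63803943e-05
 1.27572649e+00 2.16434574e+00] [0.47739514 0.21416256 0.3404812 ] [ 3.14125775e+00 -1.95517447e-04 -1.74554104e+00] [ 0.95410808 -0.03773842  0.0817223 ] -4.02014930101063e-05
[247.88185404 123.55517118]
```

View pics/wrist1.png

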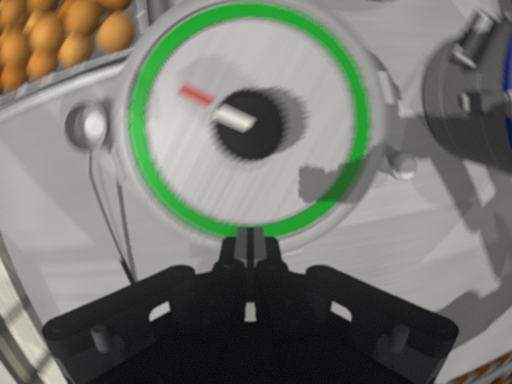

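View pics/side1.png

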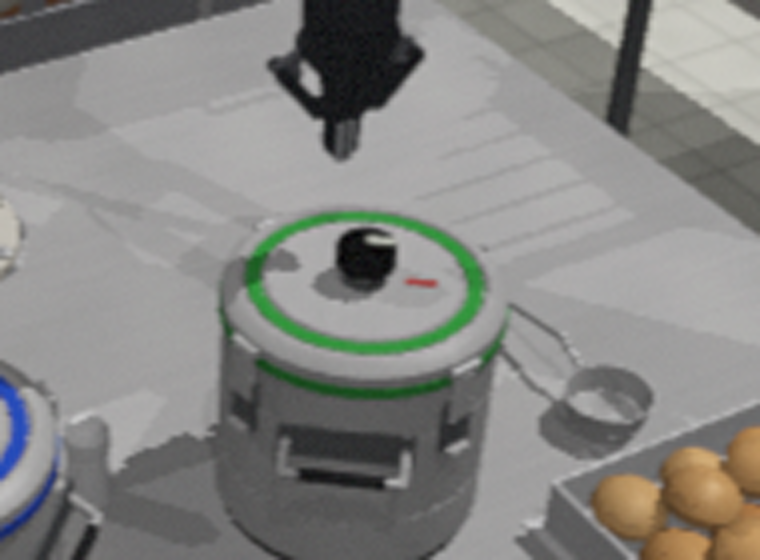

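The wrist picture shows the screw's disc at about (249,124), where I predicted (248,124). The white mark is nearly in line with the red line, and the shut fingers are at (250,230). Next I'll work out the tip height and refine the centre.

```bash
cat >> h.py <<'E'
def screw(im,c,uv0,z=.2695,red=False):
    """im RGB wrist; mark centroid and disc centre in world at z"""
    x0,y0=[int(v) for v in uv0]; w=60
    sub=im.astype(int)
    g=sub.sum(2)/3
    yy,xx=np.mgrid[:g.shape[0],:g.shape[1]]
    near=np.hypot(xx-x0,yy-y0)<45
    dark=((g<62)&near).astype(np.uint8)
    k,l,s,cc=cv2.connectedComponentsWithStats(dark); i=1+np.argmax(s[1:,4])
    return i,l,s[i],cc[i]
E
python3 - <<'E'
from h import *
for z in np.arange(.29,.335,.005): print(round(z,3),proj("side",[.4774,.2142,z]))
v=np.load("cw1.npy"); m=np.array([[297.31863964,0,249.93142846],[0,297.31863964,191.30684395],[0,0,1]])
c={"view":v,"mtx":m}
im=cv2.imread("pics/wrist1.png").astype(int)
sat=im.max(2)-im.min(2)
red=(im[...,2]>im[...,1]+60)&(im[...,2]>im[...,0]+60); ys,xs=np.nonzero(red)
k=(xs>170)&(xs<225)&(ys>75)&(ys<115); rx,ry=xs[k].mean(),ys[k].mean()
print("red",rx,ry,at_z("wrist",(rx,ry),.232,c))
wh=(im.min(2)>150); ys,xs=np.nonzero(wh); k=(np.hypot(xs-237,ys-117)<24)&(abs((ys-117)-.5*(xs-237))<11)
print("mark",xs[k].mean(),ys[k].mean(),k.sum(),at_z("wrist",(xs[k].mean(),ys[k].mean()),.2695,c))
B=im[...,0];G=im[...,1];R=im[...,2]
g=(G>R+35)&(G>B+25); ys,xs=np.nonzero(g)
P=np.array([at_z("wrist",(x,y),.2325,c) for x,y in zip(xs,ys)])[:,:2]
k=abs(np.hypot(*(P-[.536,.2045]).T)-.09)<.012; P=P[k]
A=np.c_[2*P,np.ones(len(P))]; s=np.linalg.lstsq(A,(P**2).sum(1),rcond=None)[0]; print("ring",s[:2],np.sqrt(s[2]+s[0]**2+s[1]**2))
for t in np.arange(0,6.28,.785):
  print(proj("wrist",[.536+.025*np.cos(t),.2045+.025*np.sin(t),.266],c).round(1),end=" ")
cv2.imwrite("pics/zw1.png",cv2.resize(im[60:260,170:330].astype(np.uint8),None,fx=3.0,fy=3.0,interpolation=2))
E
```

```text
0.29 [314.60596877 134.67513954]
0.295 [314.70943997 133.38315011]
0.3 [314.81336355 132.08551205]
0.305 [314.91774248 130.78218825]
0.31 [315.02257976 129.47314125]
0.315 [315.12787842 128.15833327]
0.32 [315.23364151 126.8377262 ]
0.325 [315.33987211 125.51128158]
0.33 [315.44657332 124.17896063]
0.335 [315.55374829 122.84072421]
red 196.06694560669456 95.0 [0.56358742 0.23994381 0.232     ]
mark 232.54375 117.60416666666667 480 [0.54150105 0.21340535 0.2695    ]
ring [0.535112   0.20388249] 0.08995817794937452
[241.1  85.6] [216.1 101.7] [210.2 130.3] [226.2 154.5] [254.5 160.6] [279.1 145.3] [285.9 117.1] [270.3  92.1]
```

View pics/zw1.png

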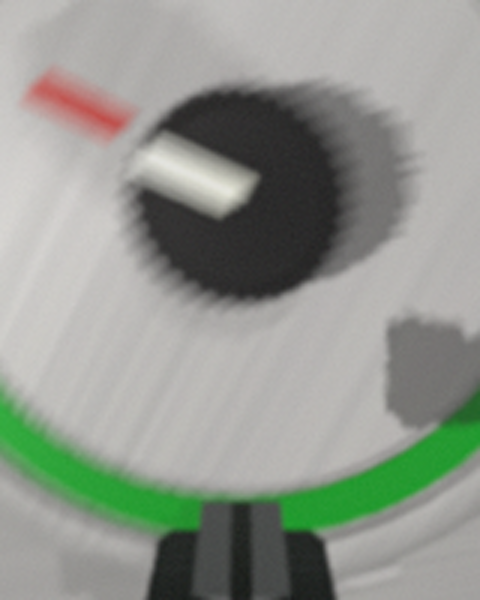

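apply_moves:
  commands:
    - [[0,0,0.75,0,0,0],[0,0,0.75,0,0,0],[0,0,0.75,0,0,0],[0,0,0,0,0,0],[0,-0.3,0,0,0,0],[0,-0.3,0,0,0,0],[0,0,0,0,0,0],[0,0,0,0,0,0]]

```text
time_s: 3.45
position: [0.4956, 0.212, 0.2739]
tool_rot: [-3.141, 0.001, -1.74]
ft_force: [0.1, -0.2, 0.1]
gripper_width: -0.0002
```

```bash
cat >> h.py <<'E'
C=np.array([.5355,.204])
def rel():
    s=read_state(); y=s["tool_rot"][2]; d=s["position"][:2]-C
    ex=np.array([np.cos(y),np.sin(y)]); ey=np.array([np.sin(y),-np.cos(y)]); f=s["ft_force"]
    print("t %.2f yaw %.3f rel x %.2f y %.2f mm z %.4f  F tool x %.2f y %.2f wz %.2f q6 %.2f"%(s["time_s"],y,d@ex*1e3,d@ey*1e3,s["position"][2],f[:2]@ex,f[:2]@ey,f[2],s["joint_pos"][5]))
def pic(name,cam="wrist",crop=(60,300,150,350),k=3):
    c=imaging.calibration(cam); im=imaging.grab_frame(cam)[:,:,::-1]; cv2.imwrite(f"pics/{name}_raw.png",im); np.save(f"pics/{name}.npy",c["view"])
    a,b,e,f=crop; cv2.imwrite(f"pics/{name}.png",cv2.resize(im[a:b,e:f],None,fx=k,fy=k,interpolation=2)); return im,c
E
python3 - <<'E'
from h import *
rel(); pic("w2",crop=(60,260,150,350)); pic("s2","side",(100,200,270,370),5)
E
```

```text
t 3.45 yaw -1.740 rel x -1.14 y 40.69 mm z 0.2739  F tool x 0.23 y -0.15 wz 0.08 q6 2.14
```

View pics/w2.png

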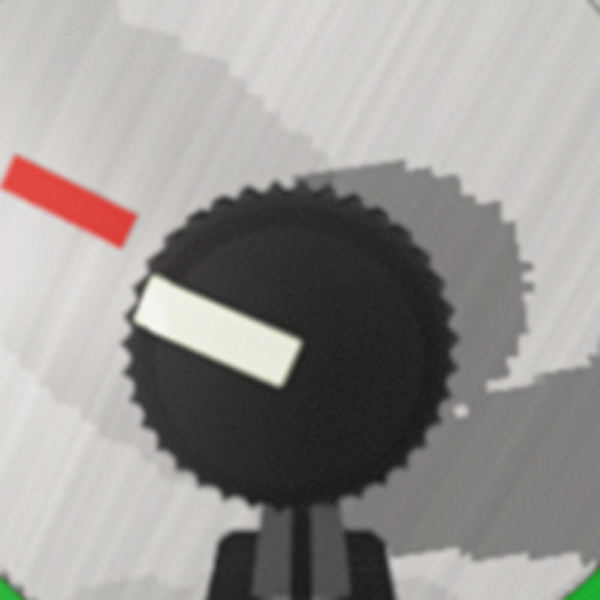

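View pics/s2.png

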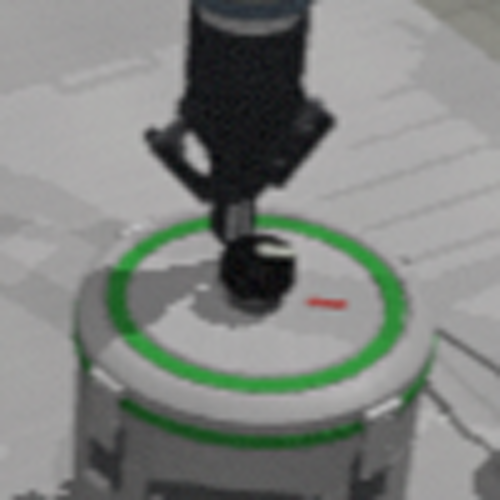

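The wrist view shows the rim disc centred near (247,175), just left of the finger at x=250, with the mark at about (222,170). I'll refine the centre and the mark angle from this sharp picture.

```bash
cat >> h.py <<'E'
M=np.array([[297.31863964,0,249.93142846],[0,297.31863964,191.30684395],[0,0,1]])
def analyse(name,turns=0.,Cg=None):
    im=cv2.imread(f"pics/{name}_raw.png").astype(int); c={"view":np.load(f"pics/{name}.npy"),"mtx":M}
    Cg=C if Cg is None else Cg; dz=.002*turns
    mx,mn=im.max(2),im.min(2); yy,xx=np.mgrid[:384,:512]
    # world coordinates of all px near the screw at cap height / lid height
    uv=proj("wrist",[*Cg,.2695+dz],c); near=np.hypot(xx-uv[0],yy-uv[1])<75
    W=lambda k,z: np.array([at_z("wrist",(x,y),z,c)[:2] for x,y in zip(xx[k],yy[k])])
    k=near&(mn>165); P=W(k,.2695+dz); P=P[np.hypot(*(P-Cg).T)<.0245]
    lid=None
    ang=None
    if len(P)>20:
        # largest cluster, min area rect
        ctr=P.mean(0); mm=P[np.hypot(*(P-np.median(P,0)).T)<.012]
        u,s,vt=np.linalg.svd(mm-mm.mean(0)); d=vt[0]*np.sign(vt[0]@(mm.mean(0)-Cg)); ang=np.arctan2(d[1],d[0]); print("mark n",len(mm),"centre",mm.mean(0),"axis dir",round(ang,3),"dir from C",np.arctan2(*(mm.mean(0)-Cg)[::-1]).round(3))
    r=(im[...,2]>im[...,1]+60)&(im[...,2]>im[...,0]+60); 
    uv2=proj("wrist",[*Cg,.232],c); r&=np.hypot(xx-uv2[0],yy-uv2[1])<180
    P=W(r,.232); P=P[(np.hypot(*(P-Cg).T)<.07)]
    if len(P)>20:
        u,s,vt=np.linalg.svd(P-P.mean(0),full_matrices=False); d=vt[0]*np.sign(vt[0]@(P.mean(0)-Cg)); print("red centre",P.mean(0),"axis",np.arctan2(d[1],d[0]).round(3),"from C",np.arctan2(*(P.mean(0)-Cg)[::-1]).round(3))
    return ang
E
python3 - <<'E'
from h import *
analyse("w2")
im=cv2.imread("pics/w2_raw.png"); c={"view":np.load("pics/w2.npy"),"mtx":M}
d=(im.max(2)<75).astype(np.uint8)
# radial edge search from the centre, upper 270 deg, at rim top z=.266
best=[]
P=[]
uv=np.array([247,175.])
for t in np.deg2rad(np.arange(0,360,3)):
    v=np.array([np.cos(t),-np.sin(t)])
    if 225<np.rad2deg(t)<315: continue
    pr=[int(im[int(round(uv[1]+v[1]*r)),int(round(uv[0]+v[0]*r))].max()) for r in range(35,75)]
    e=[i for i,x in enumerate(pr) if x>72]
    if e: P.append(at_z("wrist",uv+v*(35+e[0]-.5),.266,c)[:2])
P=np.array(P)
from scipy.optimize import least_squares
s=least_squares(lambda q:np.hypot(*(P-q[:2]).T)-q[2],[.5355,.204,.025],loss="soft_l1",f_scale=.0005); print(s.x)
s=least_squares(lambda q:np.hypot(*(P-q[:2]).T)-.025,[.5355,.204],loss="soft_l1",f_scale=.0005); print(s.x)
E
```

```text
mark n 878 centre [0.53970129 0.21612169] axis dir 0.97 dir from C 1.237
red centre [0.56177701 0.24357499] axis 0.915 from C 0.985
[0.53404233 0.20609142 0.02382399]
[0.5329806  0.20633285]
```

```bash
sed -i 's/^C=np.array.*/C=np.array([.5355,.206])/' h.py
```

apply_moves:
  commands:
    - [[-0.03,-0.1,0,0,0,0],[0,0,0,0,0,0],[0,0,0,0,0,0]]

```text
time_s: 3.85
position: [0.498, 0.2123, 0.2732]
tool_rot: [3.142, -0.0, -1.74]
ft_force: [0.5, 0.5, 1.0]
gripper_width: 0.0002
```

apply_moves:
  commands:
    - [[0,-0.033,0,0,0,0],[0,0,0,0,0,0]]

```text
time_s: 4.05
position: [0.4987, 0.2122, 0.2731]
tool_rot: [3.141, -0.0, -1.74]
ft_force: [-1.9, 0.7, 1.2]
gripper_width: -0.0001
```

```bash
python3 -c "
from h import *
rel()"
```

```text
t 4.05 yaw -1.740 rel x 0.12 y 37.27 mm z 0.2731  F tool x -0.39 y 2.02 wz 1.23 q6 2.14
```

apply_moves:
  commands:
    - [[0,-0.02,0,0,0,0],[0,0,0,0,0,0]]

```text
time_s: 4.25
position: [0.4989, 0.2121, 0.273]
tool_rot: [3.14, -0.0, -1.74]
ft_force: [-4.8, 1.5, 2.6]
gripper_width: 0.0003
```

```bash
python3 -c "
from h import *
rel()"
```

```text
t 4.25 yaw -1.740 rel x 0.16 y 37.14 mm z 0.2730  F tool x -0.69 y 5.01 wz 2.56 q6 2.14
```

```bash
sed -i 's/^C=np.array.*/C=np.array([.5345,.206])/' h.py
```

apply_moves:
  commands:
    - [[0.075,-0.01,0,0,0,-0.06],[0.151,-0.01,0,0,0,-0.12],[0.151,-0.01,0,0,0,-0.12],[0.151,-0.01,0,0,0,-0.12]]

```text
time_s: 4.65
position: [0.5001, 0.1963, 0.2732]
tool_rot: [3.141, 0.001, -1.295]
ft_force: [-3.3, 1.5, 0.8]
gripper_width: 0.0001
```

Run:
```python
from h import *
rel(); pic("w3",crop=(60,260,150,350)); analyse("w3")
```

```text
t 4.65 yaw -1.295 rel x -0.07 y 35.75 mm z 0.2732  F tool x -2.35 y 2.73 wz 0.78 q6 1.67
mark n 870 centre [0.53507875 0.21771449] axis dir 1.407 dir from C 1.521
red centre [0.56139308 0.24383867] axis 0.926 from C 0.953
```

View pics/w3.png

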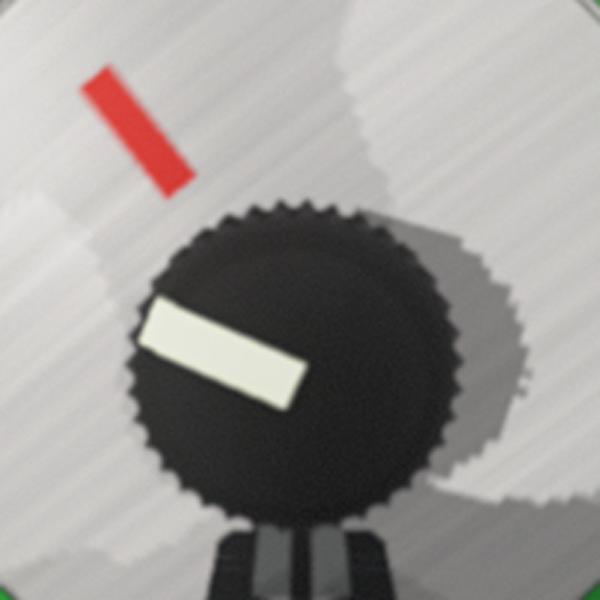

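The screw turned 0.44 rad for 0.445 rad of orbit, so there was no slip. I'll continue with a little more press.

apply_moves:
  commands:
    - [[0.151,-0.025,0,0,0,-0.12],[0.151,-0.01,0,0,0,-0.12],[0.151,-0.01,0,0,0,-0.12],[0.151,-0.01,0,0,0,-0.12],[0.151,-0.01,0,0,0,-0.12],[0.151,-0.01,0,0,0,-0.12]]

```text
time_s: 5.3
position: [0.5177, 0.175, 0.2732]
tool_rot: [-3.141, -0.001, -0.544]
ft_force: [-0.5, -0.0, -0.3]
gripper_width: -0.0002
```

Run:
```python
from h import *
rel()
```

```text
t 5.30 yaw -0.544 rel x 1.63 y 35.20 mm z 0.2732  F tool x -0.40 y 0.27 wz -0.35 q6 0.87
```

Run:
```python
from h import *
pic("w4",crop=(60,260,150,350)); analyse("w4")
```

```text
mark n 861 centre [0.53126605 0.21726347] axis dir 1.761 dir from C 1.85
red centre [0.56155618 0.24350692] axis 0.931 from C 0.946
```

View pics/w4.png

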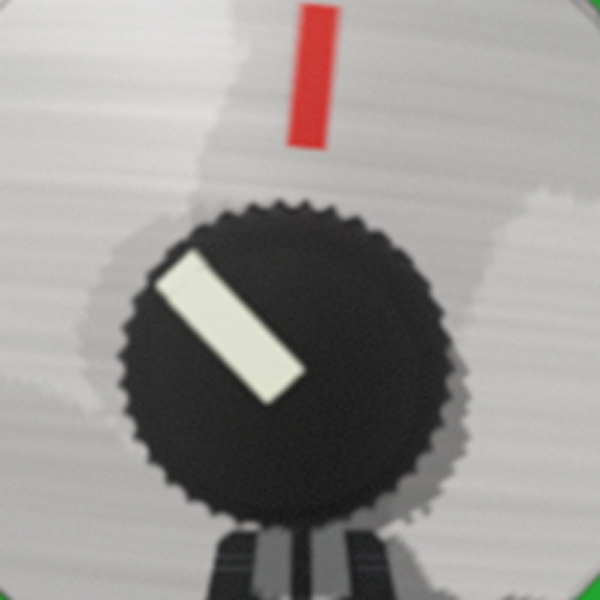

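apply_moves:
  commands:
    - [[-0.045,0,0,0,0,0],[0,-0.033,0,0,0,0],[0,0,0,0,0,0]]

```text
time_s: 5.65
position: [0.5163, 0.1762, 0.2731]
tool_rot: [3.14, -0.001, -0.549]
ft_force: [-0.3, -5.4, 1.5]
gripper_width: 0.0001
```

Run:
```python
from h import *
rel()
```

```text
t 5.65 yaw -0.549 rel x 0.05 y 34.96 mm z 0.2731  F tool x 2.56 y 4.76 wz 1.46 q6 0.88
```

```bash
sed -i 's/^C=np.array.*/C=np.array([.534,.207])/' h.py
```

apply_moves:
  commands:
    - [[0.149,-0.0095,0,0,0,-0.12],[0.149,-0.0095,0,0,0,-0.12],[0.149,-0.0095,0,0,0,-0.12],[0.149,-0.0095,0,0,0,-0.12],[0.149,-0.0095,0,0,0,-0.12]]

```text
time_s: 6.15
position: [0.5375, 0.1713, 0.273]
tool_rot: [3.141, 0.001, 0.084]
ft_force: [-1.9, -2.9, -0.5]
gripper_width: 0.0001
```

Run:
```python
from h import *
rel(); pic("w5",crop=(60,260,150,350)); analyse("w5")
```

```text
t 6.15 yaw 0.084 rel x 0.49 y 35.83 mm z 0.2730  F tool x -2.10 y 2.73 wz -0.54 q6 0.22
mark n 907 centre [0.52628521 0.21454468] axis dir 2.292 dir from C 2.367
red centre [0.5618933  0.24347324] axis 0.932 from C 0.918
```

apply_moves:
  commands:
    - [[0.149,-0.025,0,0,0,-0.12],[0.149,-0.015,0,0,0,-0.12],[0.149,-0.01,0,0,0,-0.12],[0.149,-0.01,0,0,0,-0.12],[0.149,-0.01,0,0,0,-0.12]]

```text
time_s: 6.7
position: [0.5584, 0.1805, 0.2732]
tool_rot: [3.14, 0.001, 0.71]
ft_force: [0.2, -3.7, 0.8]
gripper_width: -0.0003
```

Run:
```python
from h import *
rel(); pic("w6",crop=(60,260,150,350)); analyse("w6")
```

```text
t 6.70 yaw 0.710 rel x 1.21 y 36.04 mm z 0.2732  F tool x -2.24 y 2.90 wz 0.80 q6 -0.40
mark n 886 centre [0.52323304 0.20848179] axis dir 2.92 dir from C 3.005
red centre [0.56209779 0.24353226] axis 0.929 from C 0.915
```

apply_moves:
  commands:
    - [[0.149,-0.025,0,0,0,-0.12],[0.149,-0.012,0,0,0,-0.12],[0.149,-0.012,0,0,0,-0.12],[0.149,-0.012,0,0,0,-0.12],[0.149,-0.012,0,0,0,-0.12],[0.149,-0.012,0,0,0,-0.12]]

```text
time_s: 7.35
position: [0.5702, 0.2049, 0.2734]
tool_rot: [3.14, -0.0, 1.463]
ft_force: [1.1, -1.2, -0.3]
gripper_width: -0.0003
```

Run:
```python
from h import *
rel()
```

```text
t 7.35 yaw 1.463 rel x 1.82 y 36.26 mm z 0.2734  F tool x -1.07 y 1.25 wz -0.35 q6 -1.12
```

Run:
```python
import numpy as np
D=[(-1.74,.4989,.2121),(-1.295,.5001,.1963),(-.549,.5163,.1762),(.084,.5375,.1713),(.71,.5584,.1805),(1.463,.5702,.2049)]
A=[];b=[]
for y,px,py in D:
    e=np.array([np.sin(y),-np.cos(y)]); A.append([*e,1]); b.append(e@[px,py])
s,r,*_=np.linalg.lstsq(np.array(A),np.array(b),rcond=None); print(s, (np.array(A)@s-b)*1e3)
```

```text
[0.53437326 0.20707363 0.03584486] [ 0.03175592 -0.06697152  0.07696156 -0.06496723  0.03099827 -0.007777  ]
```

```bash
sed -i 's/^C=np.array.*/C=np.array([.5344,.2071])/' h.py
```

apply_moves:
  commands:
    - [[0,0.08,0,0,0,0],[-0.06,0,0,0,0,0],[0,-0.105,0,0,0,0],[0,0,0,0,0,0]]

```text
time_s: 7.75
position: [0.5698, 0.2028, 0.2735]
tool_rot: [3.139, -0.0, 1.461]
ft_force: [5.9, -0.9, -2.8]
gripper_width: 0.0001
```

Run:
```python
from h import *
rel()
```

```text
t 7.75 yaw 1.461 rel x -0.43 y 35.66 mm z 0.2735  F tool x -0.26 y 5.95 wz -2.79 q6 -1.12
```

apply_moves:
  commands:
    - [[0.147,-0.0095,0,0,0,-0.12],[0.147,-0.0095,0,0,0,-0.12],[0.147,-0.0095,0,0,0,-0.12],[0.147,-0.0095,0,0,0,-0.12],[0.147,-0.0095,0,0,0,-0.12],[0.147,-0.0095,0,0,0,-0.12]]

```text
time_s: 8.35
position: [0.5631, 0.2283, 0.2737]
tool_rot: [3.138, 0.001, 2.22]
ft_force: [5.7, 1.2, -1.9]
gripper_width: 0.0004
```

Run:
```python
from h import *
rel(); pic("w7",crop=(60,260,150,350)); analyse("w7")
```

```text
t 8.35 yaw 2.220 rel x -0.46 y 35.68 mm z 0.2737  F tool x -2.49 y 5.31 wz -1.90 q6 -1.84
mark n 646 centre [0.52832915 0.19333189] axis dir -1.841 dir from C -1.986
red centre [0.55786358 0.24009567] axis 2.211 from C 0.953
```

apply_moves:
  commands:
    - [[0.147,-0.0095,0,0,0,-0.12],[0.147,-0.0095,0,0,0,-0.12],[0.147,-0.0095,0,0,0,-0.12],[0.147,-0.0095,0,0,0,-0.12],[0.147,-0.0095,0,0,0,-0.12],[0.147,-0.0095,0,0,0,-0.12],[0.147,-0.0095,0,0,0,-0.12]]

```text
time_s: 9.1
position: [0.5359, 0.2429, 0.2738]
tool_rot: [3.139, 0.002, 3.099]
ft_force: [3.1, 4.5, 0.9]
gripper_width: 0.0003
```

Run:
```python
from h import *
rel(); pic("w8",crop=(60,260,150,350)); analyse("w8",.7)
```

```text
t 9.10 yaw 3.099 rel x 0.06 y 35.81 mm z 0.2738  F tool x -2.95 y 4.62 wz 0.85 q6 -2.68
mark n 112 centre [0.55066144 0.22278636] axis dir -0.802 dir from C 0.767
red centre [0.56308027 0.24602349] axis 0.94 from C 0.936
```

View pics/w8.png

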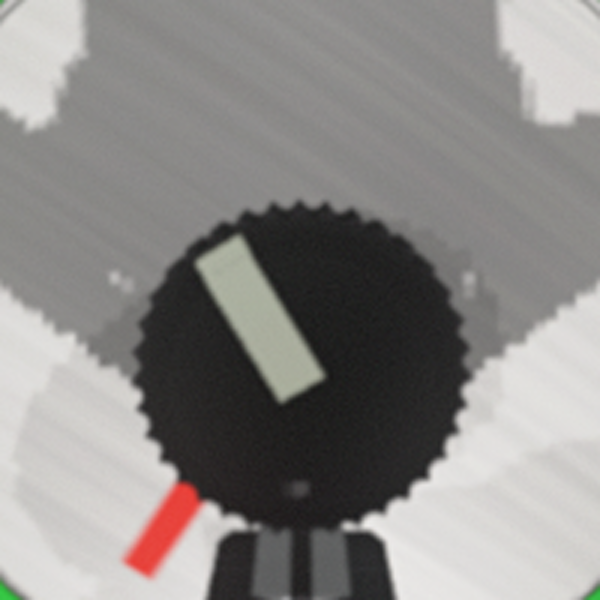

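apply_moves:
  commands:
    - [[0,0.4,-0.06,0,0,0],[-0.234,-0.017,0,0,0,0.14],[-0.234,-0.017,0,0,0,0.14],[-0.234,-0.017,0,0,0,0.14],[-0.234,-0.017,0,0,0,0.14],[-0.234,-0.017,0,0,0,0.14],[-0.234,-0.017,0,0,0,0.14],[-0.234,-0.017,0,0,0,0.14]]

```text
time_s: 9.95
position: [0.576, 0.2291, 0.2748]
tool_rot: [-3.141, -0.0, 2.061]
ft_force: [-0.5, -0.2, 0.1]
gripper_width: 0.0001
```

Run:
```python
from h import *
rel()
```

```text
t 9.95 yaw 2.061 rel x -0.17 y 47.10 mm z 0.2748  F tool x 0.09 y -0.54 wz 0.08 q6 -1.68
```

apply_moves:
  commands:
    - [[-0.23,-0.017,0,0,0,0.14],[-0.23,-0.017,0,0,0,0.14],[-0.23,-0.017,0,0,0,0.14],[-0.23,-0.017,0,0,0,0.14],[-0.23,-0.017,0,0,0,0.14],[-0.23,-0.017,0,0,0,0.14],[-0.23,-0.017,0,0,0,0.14],[-0.23,-0.017,0,0,0,0.14]]

```text
time_s: 10.75
position: [0.5713, 0.1768, 0.2748]
tool_rot: [-3.141, 0.001, 0.887]
ft_force: [-1.0, -0.1, -0.2]
gripper_width: 0.0002
```

apply_moves:
  commands:
    - [[-0.23,-0.017,0,0,0,0.14],[-0.23,-0.017,0,0,0,0.14],[-0.23,-0.017,0,0,0,0.14],[-0.23,-0.017,0,0,0,0.14],[-0.23,-0.017,0,0,0,0.14],[-0.23,-0.017,0,0,0,0.14],[-0.23,-0.017,0,0,0,0.14],[-0.23,-0.017,0,0,0,0.14]]

```text
time_s: 11.55
position: [0.5213, 0.161, 0.2749]
tool_rot: [3.141, 0.001, -0.285]
ft_force: [0.3, 0.3, 0.7]
gripper_width: -0.0002
```

Run:
```python
from h import *
rel()
```

```text
t 11.55 yaw -0.285 rel x 0.43 y 47.95 mm z 0.2749  F tool x 0.25 y -0.40 wz 0.67 q6 0.58
```

apply_moves:
  commands:
    - [[-0.235,-0.019,0,0,0,0.14],[-0.235,-0.019,0,0,0,0.14],[-0.235,-0.019,0,0,0,0.14],[-0.235,-0.019,0,0,0,0.14],[-0.235,-0.019,0,0,0,0.14],[-0.235,-0.019,0,0,0,0.14],[-0.235,-0.019,0,0,0,0.14],[-0.235,-0.019,0,0,0,0.14]]

```text
time_s: 12.35
position: [0.4868, 0.202, 0.275]
tool_rot: [3.141, -0.0, -1.458]
ft_force: [-0.7, 0.5, -0.2]
gripper_width: 0.0001
```

apply_moves:
  commands:
    - [[-0.235,-0.019,0,0,0,0.14],[-0.235,-0.019,0,0,0,0.14],[-0.235,-0.019,0,0,0,0.14],[-0.235,-0.019,0,0,0,0.14],[-0.235,-0.019,0,0,0,0.14],[0,0,0,0,0,0]]

```text
time_s: 12.95
position: [0.4959, 0.2359, 0.2749]
tool_rot: [3.141, -0.0, -2.186]
ft_force: [-0.1, 0.2, 0.1]
gripper_width: 0.0004
```

Run:
```python
from h import *
rel(); pic("w9",crop=(60,260,150,350)); analyse("w9",.7)
```

```text
t 12.95 yaw -2.186 rel x -1.28 y 48.06 mm z 0.2749  F tool x -0.10 y 0.23 wz 0.14 q6 2.63
mark n 824 centre [0.53848946 0.1984745 ] axis dir -1.029 dir from C -1.128
red centre [0.56162786 0.2433318 ] axis 0.912 from C 0.926
```

View pics/w9.png

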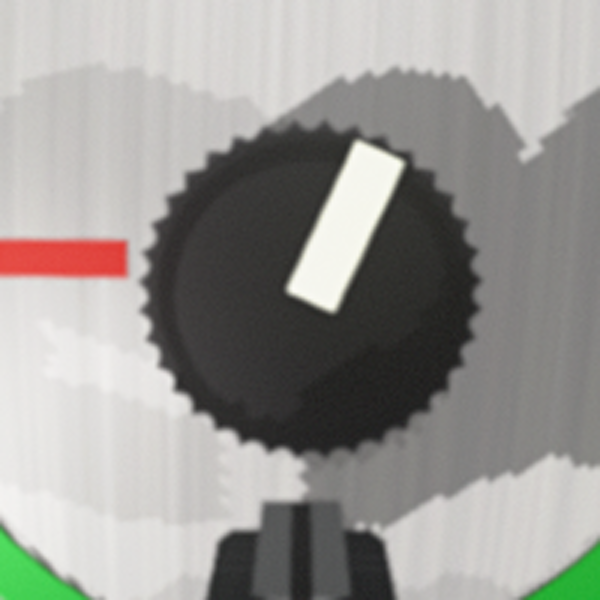

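The mark is at −1.03 rad and the red line at 0.92 rad, so the screw has turned about 4.33 rad. I'll press again for the second stroke.

apply_moves:
  commands:
    - [[0.03,-0.2,0,0,0,0],[0,-0.19,0,0,0,0],[0,-0.03,0,0,0,0],[0,-0.03,0,0,0,0],[0,0,0,0,0,0]]

```text
time_s: 13.5
position: [0.5049, 0.2271, 0.275]
tool_rot: [3.137, -0.001, -2.18]
ft_force: [-8.3, 6.4, 3.9]
gripper_width: -0.0003
```

Run:
```python
from h import *
rel()
```

```text
t 13.50 yaw -2.180 rel x 0.46 y 35.66 mm z 0.2750  F tool x -0.47 y 10.47 wz 3.89 q6 2.60
```

apply_moves:
  commands:
    - [[0.143,0.005,0,0,0,-0.12],[0.143,-0.0095,0,0,0,-0.12],[0.145,-0.0095,0,0,0,-0.12],[0.145,-0.0095,0,0,0,-0.12],[0.147,-0.0095,0,0,0,-0.12],[0.147,-0.0095,0,0,0,-0.12]]

```text
time_s: 14.1
position: [0.499, 0.2016, 0.275]
tool_rot: [3.139, 0.001, -1.42]
ft_force: [-5.7, 0.8, 4.5]
gripper_width: -0.0001
```

Run:
```python
from h import *
rel()
```

```text
t 14.10 yaw -1.420 rel x 0.14 y 35.87 mm z 0.2750  F tool x -1.67 y 5.53 wz 4.52 q6 1.80
```

apply_moves:
  commands:
    - [[0.147,-0.011,0,0,0,-0.12],[0.147,-0.0095,0,0,0,-0.12],[0.147,-0.0095,0,0,0,-0.12],[0.147,-0.0095,0,0,0,-0.12],[0.147,-0.0095,0,0,0,-0.12],[0.147,-0.0095,0,0,0,-0.12]]

```text
time_s: 14.7
position: [0.5126, 0.1786, 0.2749]
tool_rot: [3.14, 0.001, -0.666]
ft_force: [-2.3, -0.5, -0.1]
gripper_width: -0.0003
```

Run:
```python
from h import *
rel(); pic("w10",crop=(60,260,150,350)); analyse("w10",.9)
```

```text
t 14.70 yaw -0.666 rel x 0.49 y 35.92 mm z 0.2749  F tool x -1.46 y 1.78 wz -0.13 q6 1.00
mark n 881 centre [0.54417192 0.21066643] axis dir 0.406 dir from C 0.35
red centre [0.56149668 0.24358623] axis 0.923 from C 0.932
```

View pics/w10.png

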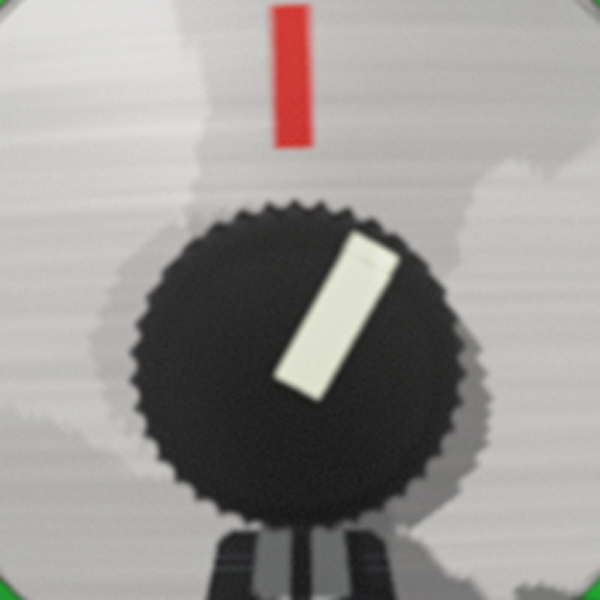

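apply_moves:
  commands:
    - [[0,-0.03,0,0,0,0],[0.142,-0.0125,0,0,0,-0.12],[0.143,-0.011,0,0,0,-0.12],[0.145,-0.011,0,0,0,-0.12],[0.147,-0.011,0,0,0,-0.12],[0.147,-0.011,0,0,0,-0.12],[0.147,-0.011,0,0,0,-0.12]]

```text
time_s: 15.45
position: [0.5383, 0.1715, 0.275]
tool_rot: [3.139, 0.001, 0.084]
ft_force: [-2.4, -6.8, 2.9]
gripper_width: -0.0
```

Run:
```python
from h import *
rel()
```

```text
t 15.45 yaw 0.084 rel x 0.93 y 35.76 mm z 0.2750  F tool x -2.97 y 6.58 wz 2.95 q6 0.22
```

apply_moves:
  commands:
    - [[0.143,-0.013,0,0,0,-0.12],[0.144,-0.013,0,0,0,-0.12],[0.144,-0.013,0,0,0,-0.12],[0.144,-0.013,0,0,0,-0.12],[0.144,-0.013,0,0,0,-0.12],[0.144,-0.013,0,0,0,-0.12]]

```text
time_s: 16.05
position: [0.5618, 0.184, 0.2753]
tool_rot: [3.139, -0.0, 0.838]
ft_force: [1.3, -4.8, 2.0]
gripper_width: -0.0
```

Run:
```python
from h import *
rel(); pic("w11",crop=(60,260,150,350)); analyse("w11",1.1)
```

```text
t 16.05 yaw 0.838 rel x 1.22 y 35.80 mm z 0.2753  F tool x -2.72 y 4.19 wz 1.97 q6 -0.52
mark n 886 centre [0.53064542 0.21694256] axis dir 1.901 dir from C 1.935
red centre [0.56216268 0.24363277] axis 0.927 from C 0.921
```

apply_moves:
  commands:
    - [[0.138,-0.025,0,0,0,-0.12],[0.14,-0.015,0,0,0,-0.12],[0.142,-0.014,0,0,0,-0.12],[0.142,-0.014,0,0,0,-0.12],[0.142,-0.014,0,0,0,-0.12],[0.142,-0.014,0,0,0,-0.12]]

```text
time_s: 16.7
position: [0.5701, 0.2088, 0.2756]
tool_rot: [3.138, 0.0, 1.59]
ft_force: [5.3, -1.9, 0.3]
gripper_width: -0.0001
```

Run:
```python
from h import *
rel()
```

```text
t 16.70 yaw 1.590 rel x 1.01 y 35.69 mm z 0.2756  F tool x -2.02 y 5.23 wz 0.25 q6 -1.24
```

apply_moves:
  commands:
    - [[0.142,-0.014,0,0,0,-0.12],[0.142,-0.013,0,0,0,-0.12],[0.143,-0.013,0,0,0,-0.12],[0.144,-0.012,0,0,0,-0.12],[0.144,-0.012,0,0,0,-0.12],[0.144,-0.012,0,0,0,-0.12]]

```text
time_s: 17.3
position: [0.5595, 0.2326, 0.2758]
tool_rot: [3.138, 0.002, 2.344]
ft_force: [4.2, 0.5, 1.0]
gripper_width: -0.0004
```

Run:
```python
from h import *
rel()
```

```text
t 17.30 yaw 2.344 rel x 0.76 y 35.80 mm z 0.2758  F tool x -2.53 y 3.36 wz 0.97 q6 -1.95
```

apply_moves:
  commands:
    - [[0.142,-0.028,0,0,0,-0.12],[0.142,-0.013,0,0,0,-0.12],[0.143,-0.013,0,0,0,-0.12],[0.144,-0.012,0,0,0,-0.12],[0.144,-0.012,0,0,0,-0.12],[0.144,-0.012,0,0,0,-0.12]]

```text
time_s: 17.9
position: [0.5355, 0.2429, 0.276]
tool_rot: [3.138, 0.003, 3.098]
ft_force: [2.2, 4.7, 1.6]
gripper_width: 0.0002
```

Run:
```python
from h import *
rel(); pic("w12",crop=(60,260,150,350))
```

```text
t 17.90 yaw 3.098 rel x 0.48 y 35.80 mm z 0.2760  F tool x -1.95 y 4.77 wz 1.63 q6 -2.68
```

View pics/w12.png

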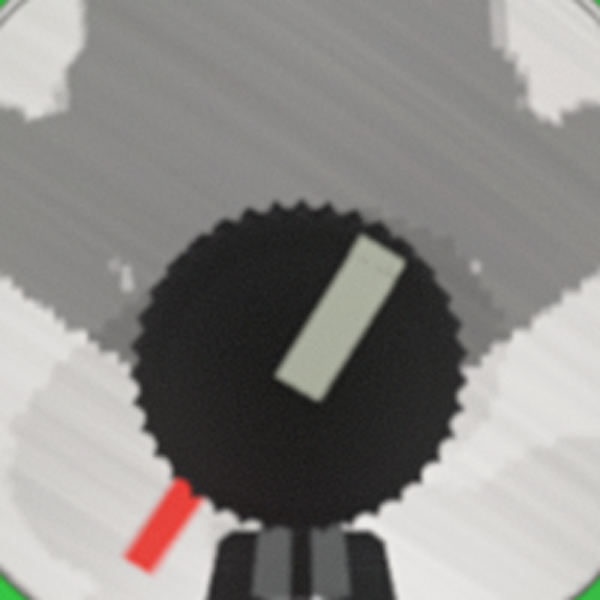

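Two strokes have turned it 9.49 rad, with the mark at 4.13 rad (mod 2π). About 3.07 rad is left. I'll retract, unwind 22 rows and make a third stroke.

apply_moves:
  commands:
    - [[0,0.4,-0.04,0,0,0],[-0.234,-0.017,0,0,0,0.14],[-0.234,-0.017,0,0,0,0.14],[-0.234,-0.017,0,0,0,0.14],[-0.234,-0.017,0,0,0,0.14],[-0.234,-0.017,0,0,0,0.14],[-0.234,-0.017,0,0,0,0.14],[-0.234,-0.017,0,0,0,0.14]]

```text
time_s: 18.75
position: [0.5752, 0.2289, 0.2759]
tool_rot: [-3.141, -0.0, 2.06]
ft_force: [0.0, 0.7, -0.4]
gripper_width: 0.0004
```

apply_moves:
  commands:
    - [[-0.23,-0.017,0,0,0,0.14],[-0.23,-0.017,0,0,0,0.14],[-0.23,-0.017,0,0,0,0.14],[-0.23,-0.017,0,0,0,0.14],[-0.23,-0.017,0,0,0,0.14],[-0.23,-0.017,0,0,0,0.14],[-0.23,-0.017,0,0,0,0.14],[-0.23,-0.017,0,0,0,0.14]]

```text
time_s: 19.55
position: [0.5705, 0.1766, 0.2759]
tool_rot: [-3.141, 0.0, 0.887]
ft_force: [-0.1, -0.5, 0.0]
gripper_width: 0.0001
```

apply_moves:
  commands:
    - [[-0.23,-0.017,0,0,0,0.14],[-0.23,-0.017,0,0,0,0.14],[-0.23,-0.017,0,0,0,0.14],[-0.23,-0.017,0,0,0,0.14],[-0.23,-0.017,0,0,0,0.14],[-0.23,-0.017,0,0,0,0.14],[-0.23,-0.017,0,0,0,0.14],[0,0,0,0,0,0]]

```text
time_s: 20.35
position: [0.5269, 0.1594, 0.2761]
tool_rot: [3.141, 0.001, -0.134]
ft_force: [0.4, 0.4, -1.0]
gripper_width: 0.0001
```

Run:
```python
from h import *
rel(); pic("w13",crop=(60,260,150,350)); analyse("w13",1.5)
```

```text
t 20.35 yaw -0.134 rel x -1.04 y 48.26 mm z 0.2761  F tool x 0.32 y -0.45 wz -1.05 q6 0.42
mark n 743 centre [0.52875666 0.19807496] axis dir -2.133 dir from C -2.13
red centre [0.56224053 0.24331713] axis 0.919 from C 0.915
```

apply_moves:
  commands:
    - [[0.01,-0.2,0,0,0,0],[0,-0.19,0,0,0,0],[0,-0.03,0,0,0,0],[0,-0.02,0,0,0,0],[0,0,0,0,0,0]]

```text
time_s: 20.9
position: [0.5297, 0.1716, 0.2762]
tool_rot: [3.14, -0.0, -0.126]
ft_force: [-0.1, -5.3, 1.9]
gripper_width: 0.0002
```

Run:
```python
from h import *
rel()
```

```text
t 20.90 yaw -0.126 rel x -0.16 y 35.80 mm z 0.2762  F tool x 0.52 y 5.26 wz 1.85 q6 0.44
```

apply_moves:
  commands:
    - [[0.146,-0.012,0,0,0,-0.12],[0.146,-0.011,0,0,0,-0.12],[0.146,-0.0105,0,0,0,-0.12],[0.146,-0.0105,0,0,0,-0.12],[0.146,-0.0105,0,0,0,-0.12],[0.146,-0.0105,0,0,0,-0.12]]

```text
time_s: 21.5
position: [0.5551, 0.178, 0.2764]
tool_rot: [3.14, 0.0, 0.633]
ft_force: [1.0, -5.2, 2.0]
gripper_width: 0.0003
```

Run:
```python
from h import *
rel()
```

```text
t 21.50 yaw 0.633 rel x -0.49 y 35.72 mm z 0.2764  F tool x -2.25 y 4.78 wz 2.01 q6 -0.32
```

apply_moves:
  commands:
    - [[0.147,-0.012,0,0,0,-0.12],[0.147,-0.0105,0,0,0,-0.12],[0.147,-0.0105,0,0,0,-0.12],[0.147,-0.0105,0,0,0,-0.12],[0.147,-0.0105,0,0,0,-0.12],[0.147,-0.0105,0,0,0,-0.12]]

```text
time_s: 22.1
position: [0.5696, 0.2008, 0.2767]
tool_rot: [3.139, -0.0, 1.387]
ft_force: [3.1, -2.4, 1.8]
gripper_width: -0.0002
```

Run:
```python
from h import *
rel()
```

```text
t 22.10 yaw 1.387 rel x 0.23 y 35.77 mm z 0.2767  F tool x -1.77 y 3.50 wz 1.84 q6 -1.05
```

apply_moves:
  commands:
    - [[0.144,-0.024,0,0,0,-0.12],[0.145,-0.0115,0,0,0,-0.12],[0.146,-0.011,0,0,0,-0.12],[0.146,-0.011,0,0,0,-0.12],[0.146,-0.011,0,0,0,-0.12],[0.146,-0.011,0,0,0,-0.12]]

```text
time_s: 22.7
position: [0.5642, 0.2269, 0.2769]
tool_rot: [3.138, 0.001, 2.141]
ft_force: [5.0, -0.2, 2.0]
gripper_width: -0.0
```

Run:
```python
from h import *
rel(); pic("w14",crop=(60,260,150,350))
```

```text
t 22.70 yaw 2.141 rel x 0.54 y 35.80 mm z 0.2769  F tool x -2.92 y 4.10 wz 2.01 q6 -1.76
```

View pics/w14.png

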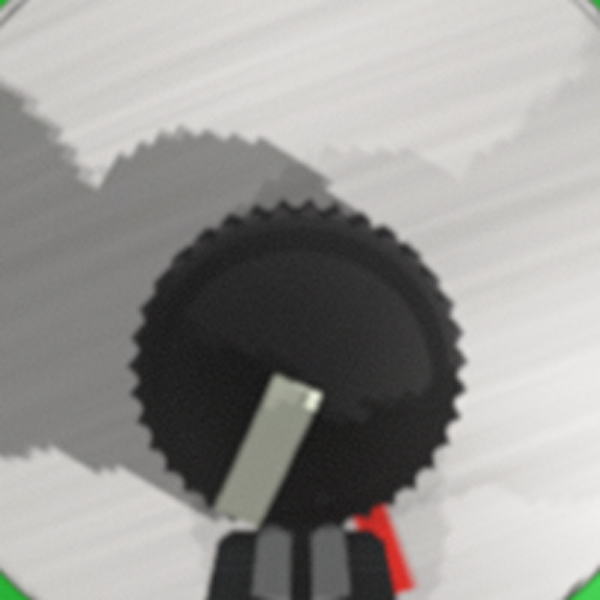

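apply_moves:
  commands:
    - [[0.143,-0.022,0,0,0,-0.12],[0.144,-0.0115,0,0,0,-0.12],[0.145,-0.011,0,0,0,-0.12],[0.145,-0.011,0,0,0,-0.12],[0.145,-0.011,0,0,0,-0.12],[0.145,-0.011,0,0,0,-0.12]]

```text
time_s: 23.35
position: [0.5427, 0.242, 0.2771]
tool_rot: [3.138, 0.002, 2.892]
ft_force: [3.6, 2.6, 3.7]
gripper_width: -0.0002
```

apply_moves:
  commands:
    - [[0,0.3,0,0,0,0],[0,0.5,0,0,0,0],[0,0,0,0,0,0],[0,0,0,0,0,0]]

```text
time_s: 23.75
position: [0.5474, 0.2643, 0.2756]
tool_rot: [-3.141, -0.001, 2.888]
ft_force: [0.0, -0.1, -0.5]
gripper_width: -0.0
```

Run:
```python
from h import *
rel(); pic("w15",crop=(40,240,150,350)); analyse("w15",2)
```

```text
t 23.75 yaw 2.888 rel x 1.82 y 58.58 mm z 0.2756  F tool x -0.05 y -0.04 wz -0.46 q6 -2.44
mark n 28 centre [0.53002246 0.23034765] axis dir 3.032 dir from C 1.757
red centre [0.56295871 0.24417558] axis 0.923 from C 0.914
```

View pics/w15.png

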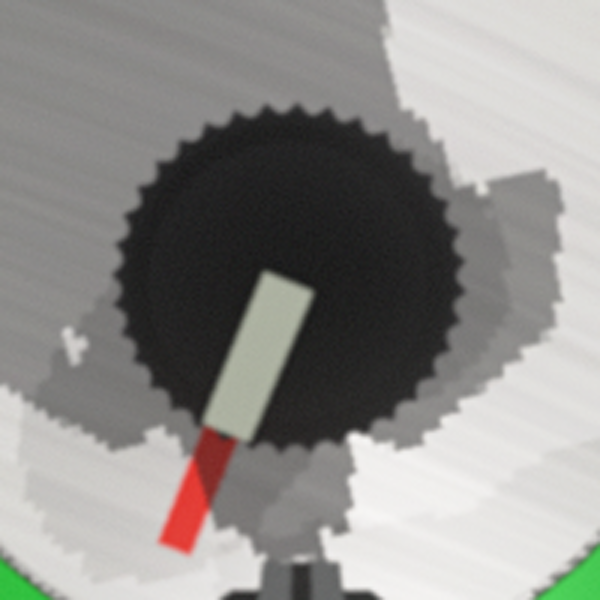

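The mark is parallel to the red line again, after two full turns, and the finger is off the rim. Now I'll raise the hand and move it clear.

apply_moves:
  commands:
    - [[0,0,-0.8,0,0,0],[0,0,-0.9,0,0,0],[0,0,-0.9,0,0,0],[0,0,-0.9,0,0,0],[0,0.9,0,0,0,0],[0,0.9,0,0,0,0],[0,0.9,0,0,0,0],[0,0.9,0,0,0,0]]

```text
time_s: 24.6
position: [0.5746, 0.3689, 0.3811]
tool_rot: [-3.141, -0.0, 2.887]
ft_force: [-0.4, 0.2, 0.1]
gripper_width: -0.0
```

apply_moves:
  commands:
    - [[0,0.9,0,0,0,0],[0,0.5,0,0,0,0],[0,0,0,0,0,0],[0,0,0,0,0,0],[0,0,0,0,0,0]]

```text
time_s: 25.1
position: [0.5849, 0.4079, 0.3813]
tool_rot: [-3.141, 0.0, 2.888]
ft_force: [-0.5, -0.2, 0.9]
gripper_width: -0.0001
```

Run:
```python
from h import *
s=read_state();print(s["time_s"],s["position"],s["ft_force"],s["qd"].round(3))
pic("t16","top",(130,250,100,420),2); pic("s16","side",(80,300,90,420),2)
```

```text
25.1 [0.58491345 0.40786942 0.38133761] [-0.48294807 -0.20552089  0.86312826] [-0.002 -0.005 -0.002  0.001 -0.     0.002]
```

View pics/t16.png

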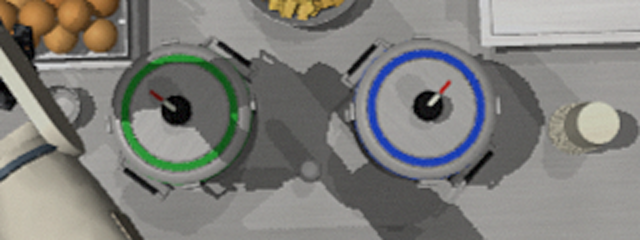

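View pics/s16.png

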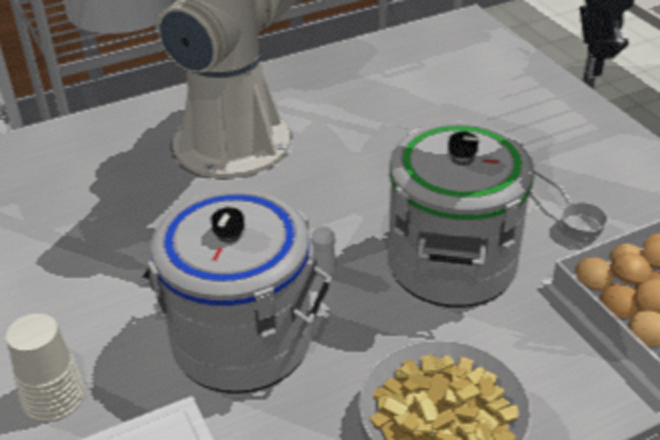

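The green mark points along its red line, and the blue mark is still on its own line. The ladle, shaker and cups are where they were, and the hand is clear. I'm handing the job in.

```bash
python3 -c "
from rig import manip
print(manip.hand_in())"
```

```text
the job is handed in; nothing more can be done
None
```

The green carrier's vent screw is loosened anticlockwise by two full turns. I did it with the shut fingertips rolled around the side of the rim in three strokes, and never gripped the screw. The job was handed in at about 25 s, well inside the 58 s limit.

- **Turning angle:** I followed the mark through the strokes, at 4.3, 9.5 and then about 12.5 rad (two turns is 12.57). In the last wrist picture the white mark lines up with the red line again. That last angle was read by eye, because the mark was in shadow and my automatic measurement failed on that picture; the same happened at the end of the first stroke.
- **Contact force:** my readings at the end of each move were mostly 3–7 N on the rim, with one of 10 N at the start of the second stroke. In the first stroke contact was lost once and the finger slipped a little, because my estimate of the screw's centre was about 1–2 mm off. I corrected it from the contact readings.
- **Final state:** the hand is raised and about 0.2 m to the side, touching nothing. The blue vent's mark is still on its red line. The ladle, pepper shaker and cups look unmoved in the last pictures, where the arm partly hides the ladle from above.

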